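# Scoop toggles into an order box

## Robot

A 7-joint arm with a two-finger parallel gripper is mounted at the origin on the work surface. World frame = base frame: x ahead of the robot, y to its left, z up, the work surface at z = 0. Lengths are in m, angles in rad, forces in N, time in s.
With the tool pointing down it reaches from about 0.4 to 0.85 m from the base axis. Payload 4.4 kg.
Tool frame: the origin (TCP) lies where the fingers leave the gripper's body, on its centre line; the fingertips stand 97 mm ahead of it and the grasp point (between the pads) lies 78 mm ahead of it; z points along the fingers, y is the direction in which the jaws open and shut (so a half turn about z gives the same grasp; the last joint's range is limited). The gripper opens to 94 mm and grips with 3 to 60 N. Pads are 16 mm wide; open, the fingers measure 119 mm over their backs; the gripper's body (75 mm by 177 mm) begins 78 mm behind the grasp point.
Start: joints at [1.262, 0.628, 0.038, 1.517, -0.027, 0.996, -0.02], TCP at [0.156, -0.631, 0.303] pointing down, gripper open.
Joint ranges: [-3.06, 3.06], [-0.37, 2.12], [-1.25, 1.32], [0.18, 2.47], [-1.1, 4.24], [0.23, 1.98], [-2.94, 2.94]. Speed limits (rad/s): [2.57, 2.57, 3.14, 3.14, 3.14, 3.14, 3.14].

## Interface

Orientations are given as a unit quaternion [w, x, y, z].
In Python, from station import bot gives the robot as it stands. The module is installed in compiled form; this text tells all that it offers.
- The arm moves only by the shell command python3 -m handwheel 'ROWS' [OPENING] [FORCE]. ROWS is JSON, a list of rows, each a list of 2 entries, a list of its own where there are three numbers: the shift along the world's x, y, z in m, then the turn, a rotation vector about the world's x, y, z in rad. In form: [[[tx, ty, tz], [ax, ay, az]], ...]. A call has 1 to 5 rows; each row shifts and turns the pose as measured when the row begins; what a row does not reach is not made up. A row lasts 1/12 s, in which the tool goes at most 41.7 mm and 7.16 degrees, less where a joint would pass 70% of its speed; a pose out of reach is approached as far as the arm can. A call is refused whole if a number of a shift passes 0.0417 or a number of a turn 0.125, either way. A call with a gripper value outside its range is refused whole. OPENING is the closure in counts, from 0 (fully open) to 255 (shut), set as the call begins (- or left out, the last holds). The fingers move at their own pace and stop on an object; FORCE is the grip in N (left out, the last holds). Time passes only in rows, so rows that do not move let the fingers close. It gives the time, the measured TCP pose, the force and the opening at its end, in the units of the state.
- bot.get_state(): the state, without advancing time (a new reading comes with each control period).
- bot.read_camera(name): name is "side" or "top"; returns (picture, depth): 480x640x3 uint8, blue, green, red; 480x640 float32, m along the optical axis (not along the pixel's ray), 0 where there is no reading.
- bot.camera_model(name): a dict with "K" (3x3 intrinsics, pixels), "rvec" (rotation vector, rad) and "tvec" (3), from world to camera coordinates, as OpenCV has them. Camera axes: x right, y down, z forward; pixel columns grow to the right and rows downward; lengths in m; the calibration is good to about 2 mm. A picture is of the moment at which its call begins. camera_model takes no time and is no camera call.
- bot.finish_job(): hands the job in, once; it reports no verdict.
Trained networks look in the newest picture that a camera, given by its name, has taken for a name from the list of things; names that differ only in an ending like _2 or _b are one class to them, and where a whole thing is asked for, a point or a joint stands for the part that bears it (a point fixed in the world has none). Each returns a list of dicts, best first, with "confidence" (0 to 1); they miss things now and then, are a little off and sometimes report something else, mostly with a low value. They report only what shows in the picture. A call takes as long as a camera call.
- bot.masks_of(camera, thing): "pixels" (480x640 bool, what is visible of it) and "at" ([row, column] in pixels, amid what is visible of it).
The state is a dict: "time": time; "joints": joint angles; "qd": joint speeds; "joint_efforts": joint torques, N m; "tool_pos": TCP position; "tcp_rot": TCP orientation; "force": force on the tool from outside, world axes, zero at the start; "moment": the same for the moment, N m; "width": finger opening in m.
Only numpy, scipy, OpenCV 4.12 (cv2) and the standard library are available. Lean on these libraries where they do the work, as an engineer would, in place of code of your own. Each camera call takes 0.05 s, during which the arm holds its last target. There are 200 camera calls.

## Task

Using the hand scoop, scoop wooden toggles out of the stock tray and tip at least three of them into the open order box; the toggles are finished goods, so do not touch them with the fingers, and any toggle that is not in the box must stay in the tray, none on the bench. Then put the scoop back flat on its dark board and let go of it, and after that shut the lid of the order box fully. Leave the other things on the bench where they are.

Things in the scene. Friction and masses are not known exactly. Their poses are not given: they have to be found in the camera images.
- tray: Open wooden stock tray, fixed to the bench, 280 (its x) x 150 (its y) x 42 mm high, walls and floor 5 mm thick (inside 270 x 140). Origin: centre of its underside; x along its length, z up. The toggles lie in its +x half (the half away from the robot, yaw varies); the -x half is empty.
- carton: Open cardboard order box, fixed to the bench, 150 (x) x 180 (y) x 65 mm high, walls and floor 5 mm. Origin: centre of its underside; its lid is hinged along the top of its +x wall (the side away from the robot).
- lid (a joint): Angle of the box's flip lid (rad): 0 = shut, 1.57 = upright, up to 1.9 = leaning away from the box. Stiff hinge: the lid stays where it is left and takes 1 to 2 N at its free edge to move, all the way down. Flat cardboard panel, 150 mm from hinge to free edge, 180 wide, 6 thick, with a 14 mm thumb tab at the middle of that edge.
- lid_hinge (a point): Middle of the lid's hinge line, on the underside of the lid: 75 mm towards the box's +x from the box centre, 65.5 mm above the bench. Its axes are the lid's: with the lid shut they match the box's, and the lid reaches along its -x.
- lid_edge (a point): Middle of the lid's free edge, on the face that is the top when shut (the face turned away from the box when open), at the root of the thumb tab.
- board: Dark wooden board, the scoop's resting place, fixed to the bench, 250 (x) x 150 (y) x 12 mm thick. Origin: centre of its underside.
- scoop: Loose flat-bottomed aluminium scoop, 0.19-0.31 kg, flat on the board, handle towards the robot. Pan 100 (x) x 122 (y) mm outside, floor 2 mm, walls 2.5 mm. Origin: centre of the pan's underside, z up; open lip at x = +50; back wall 45 high at x = -50; side walls 36 high to x = +15, 14 high to x = +35, none beyond. Centre of mass about 30 mm behind the origin (towards the handle).
- scoop_grip (a point): Middle of the scoop's wooden handle, at (-105, 0, 82) mm in the scoop's frame; its axes are the scoop's. The handle is a straight level bar, 20 wide (y) x 22 tall (z), from x = -55 to -155 mm, its centre line 82 mm above the pan's underside.
- scoop_lip (a point): Middle of the scoop's lip, underside, at (50, 0, 0) mm in the scoop's frame.
- toggle0: Loose wooden toggle, one of five alike: a rod with round ends, 54 mm long (its x axis), 25 mm thick, 20 g, waxed (friction about 0.25 on everything: it slides off a slope of some 20 degrees). Origin at its middle, on the axis. Starts on the tray's floor.
- toggle1: Loose wooden toggle, one of five alike: a rod with round ends, 54 mm long (its x axis), 25 mm thick, 20 g, waxed (friction about 0.25 on everything: it slides off a slope of some 20 degrees). Origin at its middle, on the axis. Starts on the tray's floor.
- toggle2: Loose wooden toggle, one of five alike: a rod with round ends, 54 mm long (its x axis), 25 mm thick, 20 g, waxed (friction about 0.25 on everything: it slides off a slope of some 20 degrees). Origin at its middle, on the axis. Starts on the tray's floor.
- toggle3: Loose wooden toggle, one of five alike: a rod with round ends, 54 mm long (its x axis), 25 mm thick, 20 g, waxed (friction about 0.25 on everything: it slides off a slope of some 20 degrees). Origin at its middle, on the axis. Starts on the tray's floor.
- toggle4: Loose wooden toggle, one of five alike: a rod with round ends, 54 mm long (its x axis), 25 mm thick, 20 g, waxed (friction about 0.25 on everything: it slides off a slope of some 20 degrees). Origin at its middle, on the axis. Starts on the tray's floor.
- spool: Bystander: thread spool, 52 mm across, 70 mm high; loose, to be left alone. Origin: centre of its underside.
- glue_jar: Bystander: closed glue jar, 60 mm across, 75 mm high; loose, to be left alone. Origin: centre of its underside.
- hammer: Bystander: hammer lying flat, 260 mm long, handle along its x; loose, to be left alone. Origin: centre of its underside.
- brush: Bystander: brush lying flat, 200 mm long along its x; loose, to be left alone. Origin: centre of its underside.
- mug: Bystander: white mug, 80 mm across, 95 mm high; loose, to be left alone. Origin: centre of its underside.
- oil_can: Bystander: closed metal can, 66 mm across, 110 mm high; loose, to be left alone. Origin: centre of its underside.

How it is judged:
By the outcome, as a careful person would: the job done as asked, in the order asked, and still so for the second after the job is handed in, with the robot touching nothing.
It also fails if it takes over 70 s, if anything falls off the work surface, if the arm or the gripper's body presses on something with over 40 N, if the wrist force passes 120 N, or if a joint passes its speed limit or range.

## Working session

There is one attempt and no reset: what is moved stays moved. The work goes in short steps, Python scripts to look and compute and a shell command to move; the robot and the scene stay as the last step left them, time stands still between calls to the robot, and variables do not carry over. Pictures are saved under pics/ and viewed, about 8 in all and at most 12, crops included, and the job is handed in when it is done.

```bash
mkdir -p pics; cat > h.py <<'E'
import numpy as np, cv2
from station import bot
def cloud(cam,depth):
    m=bot.camera_model(cam);K=np.array(m["K"]);R=cv2.Rodrigues(np.array(m["rvec"],float))[0];t=np.array(m["tvec"]).ravel()
    v,u=np.mgrid[:480,:640];d=depth
    P=np.stack([(u-K[0,2])/K[0,0]*d,(v-K[1,2])/K[1,1]*d,d],-1)
    return (P-t)@R
E
python3 - <<'E'
from h import *
s=bot.get_state();print({k:np.round(v,3) for k,v in s.items()})
ims=[]
for c in("top","side"):
    im,d=bot.read_camera(c);W=cloud(c,d);cv2.imwrite(f"pics/{c}0.png",im);np.save(f"{c}0.npy",W)
    print(c,np.round(W[240,320],3))
    for n in ["tray","carton","lid","board","scoop","scoop_grip","toggle0","spool","glue_jar","hammer","brush","mug","oil_can"]:
        for r in bot.masks_of(c,n)[:6]:
            if r["confidence"]<.4: continue
            m=r["pixels"]&(d>0);p=W[m]
            if len(p)<5: continue
            box=cv2.minAreaRect(p[:,:2].astype(np.float32)*1000)
            print(n,round(r["confidence"],2),[int(x) for x in r["at"]],"c",np.round(box[0]),"sz",np.round(box[1]),"a",round(box[2],1),"z",np.round(np.percentile(p[:,2],[2,50,98])*1000))
E
```

```text
{'time': np.float64(0.0), 'joints': array([ 1.262,  0.629,  0.038,  1.518, -0.027,  0.996, -0.02 ]), 'qd': array([ 0.001, -0.001, -0.001,  0.   ,  0.001,  0.001,  0.002]), 'joint_efforts': array([-0.0000e+00, -5.4973e+01,  1.1440e+00, -1.8663e+01, -5.2000e-02,
        2.3000e-02,  0.0000e+00]), 'tool_pos': array([ 0.156, -0.63 ,  0.302]), 'tcp_rot': array([-0.001,  0.993,  0.121, -0.   ]), 'force': array([ 0.235, -0.01 , -1.087]), 'moment': array([ 0.054,  0.002, -0.018]), 'width': np.float64(0.094)}
top [ 0.633 -0.016  0.029]
tray 0.67 [283, 315] c [544.  -9.] sz [297. 160.] a 12.7 z [-3.  5. 44.]
tray 0.46 [267, 421] c [ 516. -269.] sz [205. 135.] a 1.9 z [  7.  15. 107.]
carton 0.59 [271, 195] c [575. 305.] sz [238. 182.] a 9.4 z [ -1.  12. 215.]
lid 0.86 [241, 185] c [646. 338.] sz [ 87. 225.] a 9.4 z [ 73. 157. 227.]
board 0.88 [292, 436] c [ 530. -288.] sz [252. 154.] a 11.5 z [ 4. 11. 17.]
scoop 0.65 [266, 420] c [ 517. -269.] sz [208. 135.] a 1.6 z [  7.  15. 107.]
scoop_grip 0.84 [266, 417] c [ 517. -263.] sz [207. 123.] a 1.5 z [  7.  15. 107.]
toggle0 0.75 [236, 319] c [63
[... 1716 characters left out ...]
z [  9.  32. 104.]
toggle0 0.63 [225, 428] c [ 444. -444.] sz [130. 323.] a 30.9 z [ 4. 15. 21.]
toggle0 0.52 [271, 331] c [588. -28.] sz [20. 48.] a 5.0 z [11. 23. 31.]
toggle0 0.46 [282, 323] c [578.  33.] sz [19. 39.] a 27.7 z [22. 27. 31.]
toggle0 0.45 [281, 305] c [627.  36.] sz [26. 97.] a 27.5 z [ 3. 25. 31.]
glue_jar 0.78 [240, 288] c [ 815. -133.] sz [ 58. 131.] a 63.8 z [ 3. 45. 75.]
hammer 0.56 [409, 246] c [484. 472.] sz [129. 117.] a 12.2 z [ 4. 22. 27.]
brush 0.68 [224, 428] c [ 434. -419.] sz [157. 283.] a 23.5 z [-0. 15. 22.]
mug 0.62 [372, 201] c [655. 471.] sz [106. 136.] a 41.3 z [ 2. 60. 94.]
oil_can 0.95 [206, 371] c [ 705. -565.] sz [ 72. 361.] a 22.8 z [ -2.  63. 110.]
```

View pics/top0.png

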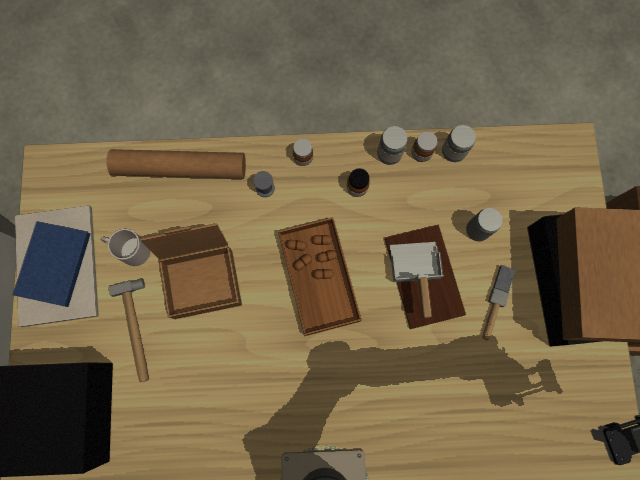

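View pics/side0.png

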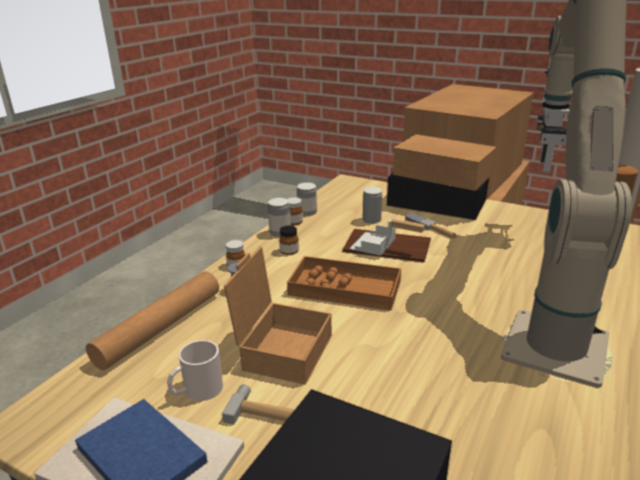

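```bash
python3 - <<'E'
from h import *
W=np.load("top0.npy");S=np.load("side0.npy")
def sel(W,x0,x1,y0,y1,z0,z1):
    m=(W[...,0]>x0)&(W[...,0]<x1)&(W[...,1]>y0)&(W[...,1]<y1)&(W[...,2]>z0)&(W[...,2]<z1);return W[m]
def rect(n,p):
    c,s,a=cv2.minAreaRect(p[:,:2].astype(np.float32)*1000);print(n,len(p),np.round(c),np.round(s),round(a,1),"z",np.round(p[:,2].mean()*1000))
for n,A in(("top",W),("side",S)):
    print(n)
    rect("tray rim",sel(A,.37,.72,-.12,.11,.037,.05))
    rect("carton rim",sel(A,.47,.64,.18,.42,.058,.075))
    rect("board",sel(A,.38,.70,-.40,-.18,.008,.0135))
    h=sel(A,.38,.53,-.35,-.2,.08,.12);rect("handle",h)
    p=h[:,:2]-h[:,:2].mean(0);v=np.linalg.svd(p,full_matrices=False)[2][0];print(" handle dir",np.degrees(np.arctan(v[1]/v[0])),h.mean(0),np.percentile(h[:,0],[1,99]))
    rect("scoop pan walls",sel(A,.48,.66,-.36,-.19,.022,.062))
    l=sel(A,.60,.76,.2,.44,.085,.25);c=l.mean(0);u,s,vt=np.linalg.svd(l-c,full_matrices=False);print("lid c",c,"n",vt[2],s/np.sqrt(len(l)),"max z",np.percentile(l[:,2],99), l[l[:,2]>np.percentile(l[:,2],97)].mean(0))
im=cv2.imread("pics/top0.png")
cv2.imwrite("pics/crop.png",cv2.resize(im[205:345,130:480],None,fx=2.28,fy=2.28,interpolation=cv2.INTER_CUBIC))
E
```

```text
top
tray rim 579 [539.  -8.] [280. 150.] 12.2 z 41.0
carton rim 496 [534. 298.] [155. 181.] 9.6 z 64.0
board 2799 [ 533. -301.] [302. 199.] 7.1 z 11.0
handle 401 [ 466. -263.] [105.  24.] 0.2 z 102.0
 handle dir 1.829742232793389 [ 0.46645457 -0.26300334  0.10220338] [0.41387296 0.51715625]
scoop pan walls 253 [ 557. -262.] [ 93. 123.] 1.2 z 41.0
lid c [0.61766716 0.30842243 0.16334156] n [-0.98082977 -0.16156707  0.10894512] [0.05041016 0.04062117 0.00170887] max z 0.22869133579921422 [0.62514894 0.31131293 0.22841888]
side
tray rim 479 [540.  -7.] [281. 161.] 12.3 z 40.0
carton rim 700 [537. 298.] [154. 187.] 8.0 z 64.0
board 1200 [ 536. -310.] [250. 215.] 11.6 z 11.0
handle 314 [ 466. -259.] [ 29. 104.] 89.1 z 96.0
 handle dir 2.928650452645014 [ 0.46558823 -0.25826735  0.09561816] [0.41463563 0.51689356]
scoop pan walls 390 [ 556. -262.] [ 91. 138.] 3.9 z 36.0
lid c [0.61652301 0.31776051 0.15765454] n [-0.98154032 -0.16005417  0.10469606] [0.05142984 0.03909769 0.0015204 ] max z 0.226284951504 [0.62480467 0.31626832 0.22499607]
```

View pics/crop.png

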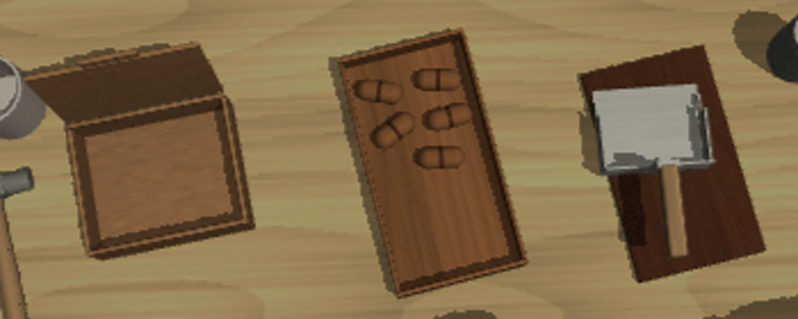

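```bash
python3 -m handwheel '[[[0.028,0.03,0],[0,0,-0.055]],[[0.028,0.03,0],[0,0,-0.055]],[[0.028,0.03,0],[0,0,-0.055]],[[0.028,0.03,0],[0,0,-0.055]],[[0.028,0.03,0],[0,0,0]]]' 0 60
python3 -m handwheel '[[[0.028,0.03,0],[0,0,0]],[[0.028,0.03,0],[0,0,0]],[[0.028,0.03,0],[0,0,0]],[[0.028,0.03,0],[0,0,0]],[[0.028,0.03,0],[0,0,0]]]'
```

```text
time: 1.82
tool_pos: [0.288, -0.4839, 0.3022]
tcp_rot: [0.003, 1.0, -0.005, -0.003]
force: [0.3, -0.3, -0.8]
width: 0.0941
time: 2.23
tool_pos: [0.4295, -0.3303, 0.3034]
tcp_rot: [0.004, 1.0, -0.006, -0.002]
force: [1.2, -0.7, -0.1]
width: 0.094
```

```bash
python3 -m handwheel '[[[0.028,0.03,0],[0,0,0.04]],[[0.028,0.03,-0.01],[0,0,0]],[[0.007,0.01,-0.03],[0,0,0]],[[0,0,-0.03],[0,0,0]],[[0,0,-0.01],[0,0,0]]]'
python3 - <<'E'
from h import *
s=bot.get_state();print(s["tool_pos"],s["tcp_rot"])
im,d=bot.read_camera("side");W=cloud("side",d)
h=W[(W[...,0]>.4)&(W[...,0]<.48)&(W[...,1]>-.29)&(W[...,1]<-.235)&(W[...,2]>.08)&(W[...,2]<.12)]
print(len(h),h.mean(0))
cv2.imwrite("pics/s1.png",cv2.resize(im[100:300,330:600],None,fx=2.5,fy=2.5))
E
```

```text
time: 2.65
tool_pos: [0.504, -0.2485, 0.2262]
tcp_rot: [0.004, 1.0, 0.024, 0.007]
force: [-0.5, -0.5, -0.5]
width: 0.0941
[ 0.50403274 -0.2484501   0.22624353] [0.00436424 0.99967089 0.02441087 0.00657097]
201 [ 0.44612969 -0.25937378  0.09571107]
```

View pics/s1.png

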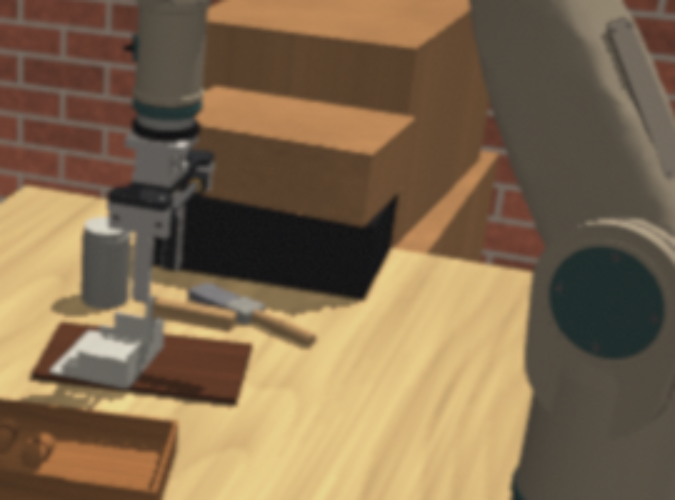

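```bash
cat > p.py <<'E'
from h import *
from scipy.spatial.transform import Rotation as Ro
def pose():
    s=bot.get_state();q=s["tcp_rot"];R=Ro.from_quat([q[1],q[2],q[3],q[0]]).as_matrix()
    S=R@np.diag([1,-1,-1]) # scoop axes when aligned
    e=Ro.from_matrix(S).as_euler("ZYX")
    return s,S,e
if __name__=="__main__":
    s,S,e=pose();g=s["tool_pos"]+S@[0,0,-.078]
    print("t",round(s["time"],2),"tcp",np.round(s["tool_pos"],4),"grasp",np.round(g,4),"yaw,pitch(+lipdown),roll",np.round(e,3),"F",np.round(s["force"],1),"M",np.round(s["moment"],2),"w",round(s["width"],4))
E
python3 -m handwheel '[[[-0.011,-0.011,-0.015],[0.008,0.013,-0.02]],[[0,0,-0.025],[0,0,0]],[[0,0,-0.012],[0,0,0]],[[0,0,0],[0,0,0]],[[0,0,0],[0,0,0]]]'
python3 p.py
```

```text
time: 3.12
tool_pos: [0.4937, -0.2606, 0.1736]
tcp_rot: [0.0, 1.0, 0.014, 0.0]
force: [0.0, 0.7, -0.5]
width: 0.094
t 3.12 tcp [ 0.4937 -0.2606  0.1736] grasp [ 0.4938 -0.2607  0.0956] yaw,pitch(+lipdown),roll [ 0.028 -0.001 -0.001] F [ 0.   0.7 -0.5] M [ 0.03  0.01 -0.03] w 0.094
```

```bash
python3 -m handwheel '[[[0,0,-0.0015],[0,0,0]],[[0,0,0],[0,0,0]],[[0,0,0],[0,0,0]],[[0,0,0],[0,0,0]],[[0,0,0],[0,0,0]]]' 255 60
python3 -m handwheel '[[[0,0,0],[0,0,0]],[[0,0,0],[0,0,0]],[[0,0,0.01],[0,0,0]],[[0,0,0.025],[0,0,0]],[[0,0,0.035],[0,0,0]]]'
python3 p.py
```

```text
time: 3.53
tool_pos: [0.4957, -0.2621, 0.1765]
tcp_rot: [0.002, 1.0, 0.014, 0.004]
force: [-1.1, 0.2, 0.1]
width: 0.0639
time: 3.95
tool_pos: [0.4925, -0.2601, 0.2442]
tcp_rot: [-0.001, 1.0, 0.014, -0.002]
force: [0.5, 0.7, -0.2]
width: 0.0309
t 3.95 tcp [ 0.4925 -0.2601  0.2442] grasp [ 0.4922 -0.26    0.1662] yaw,pitch(+lipdown),roll [0.028 0.004 0.001] F [ 0.5  0.7 -0.2] M [ 0.   -0.01 -0.01] w 0.0309
```

Fingers close slower than I assumed; they had not reached the handle before the lift. Reopen, go back down, close with more waiting.

```bash
python3 -m handwheel '[[[0,0,0],[0,0,0]],[[0,0,0],[0,0,0]],[[0,0,0],[0,0,0]]]' 100
python3 -m handwheel '[[[0.001,0,-0.02],[0,0,0]],[[0,0,-0.025],[0,0,0]],[[0,0,-0.022],[0,0,0]],[[0,0,-0.005],[0,0,0]],[[0,0,0],[0,0,0]]]'
python3 p.py
```

```text
time: 4.2
tool_pos: [0.4957, -0.2618, 0.2527]
tcp_rot: [0.002, 1.0, 0.014, 0.004]
force: [-0.2, -1.0, -0.1]
width: 0.0471
time: 4.62
tool_pos: [0.4965, -0.2616, 0.1781]
tcp_rot: [0.003, 1.0, 0.014, 0.005]
force: [0.0, 0.6, -0.4]
width: 0.0571
t 4.62 tcp [ 0.4965 -0.2616  0.1781] grasp [ 0.4973 -0.262   0.1001] yaw,pitch(+lipdown),roll [ 0.028 -0.01  -0.005] F [ 0.   0.6 -0.4] M [ 0.03  0.05 -0.02] w 0.0571
```

```bash
python3 -m handwheel '[[[-0.003,0.001,-0.006],[0.004,0.01,0]],[[0,0,0],[0,0,0]],[[0,0,0],[0,0,0]],[[0,0,0],[0,0,0]],[[0,0,0],[0,0,0]]]' 255 60
python3 -m handwheel '[[[0,0,0],[0,0,0]],[[0,0,0],[0,0,0]],[[0,0,0],[0,0,0]]]' 255 60
python3 p.py
```

```text
time: 5.03
tool_pos: [0.4938, -0.2609, 0.1734]
tcp_rot: [0.001, 1.0, 0.014, 0.0]
force: [-0.6, 0.1, -0.3]
width: 0.0271
time: 5.28
tool_pos: [0.4938, -0.2613, 0.1744]
tcp_rot: [0.001, 1.0, 0.014, 0.001]
force: [-0.8, -0.5, -2.8]
width: 0.0196
t 5.28 tcp [ 0.4938 -0.2613  0.1744] grasp [ 0.4939 -0.2615  0.0964] yaw,pitch(+lipdown),roll [ 0.028 -0.001 -0.002] F [-0.8 -0.5 -2.8] M [ 0.05  0.21 -0.02] w 0.0196
```

```bash
python3 -m handwheel '[[[0,0,0.01],[0,0,0]],[[0,0,0.025],[0,0,0]],[[0,0,0.03],[0,0,0]],[[0,0,0.015],[0,0,0]],[[0,0,0],[0,0,0]]]'
python3 p.py
python3 - <<'E'
from h import *
im,d=bot.read_camera("side")
cv2.imwrite("pics/s2.png",cv2.resize(im[120:330,280:520],None,fx=2.5,fy=2.5))
E
```

```text
time: 5.7
tool_pos: [0.4911, -0.2596, 0.2571]
tcp_rot: [-0.001, 1.0, 0.014, -0.003]
force: [0.5, -0.5, -3.5]
width: 0.0196
t 5.7 tcp [ 0.4911 -0.2596  0.2571] grasp [ 0.4906 -0.2594  0.1791] yaw,pitch(+lipdown),roll [0.028 0.006 0.002] F [ 0.5 -0.5 -3.5] M [-0.05  0.07 -0.04] w 0.0196
```

View pics/s2.png

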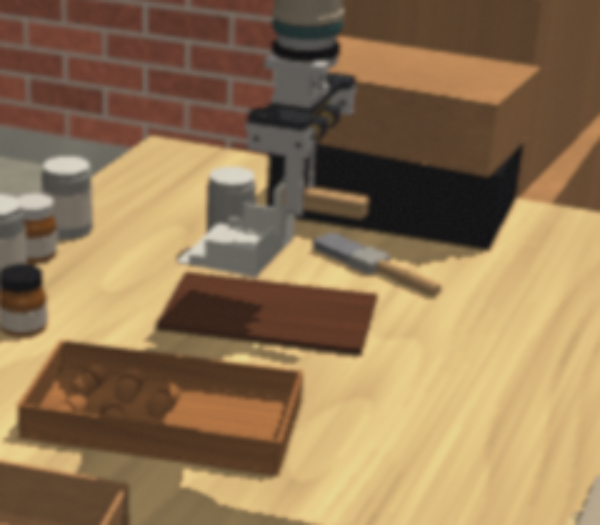

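The scoop is held level and off the board (pan at about (235,245) in the crop). On to the tray.

```bash
python3 -m handwheel '[[[-0.016,0.034,0.005],[0,0,0.06]],[[-0.016,0.034,0],[0,0,0.06]],[[-0.016,0.034,0],[0,0,0.06]],[[-0.016,0.034,0],[0,0,0]],[[-0.016,0.034,0],[0,0,0]]]'
python3 -m handwheel '[[[-0.016,0.034,0],[0,0,0]],[[-0.003,0.006,0],[0,0,0]],[[0,0,0],[0,0,0]]]'
python3 p.py
```

```text
time: 6.17
tool_pos: [0.4081, -0.0925, 0.2579]
tcp_rot: [0.002, 0.995, 0.102, -0.003]
force: [0.4, 1.0, -2.9]
width: 0.0198
time: 6.42
tool_pos: [0.3811, -0.044, 0.2556]
tcp_rot: [-0.0, 0.994, 0.107, -0.008]
force: [0.3, -0.2, -2.5]
width: 0.0194
t 6.42 tcp [ 0.3811 -0.044   0.2556] grasp [ 0.3798 -0.0441  0.1776] yaw,pitch(+lipdown),roll [0.215 0.016 0.003] F [ 0.3 -0.2 -2.5] M [-0.05  0.03  0.01] w 0.0194
```

```bash
cat > pan.py <<'E'
from p import *
s,S,e=pose()
import sys
cen=np.array([.5395,-.0075]);a=np.radians(12.2);T=np.array([[np.cos(a),np.sin(a)],[-np.sin(a),np.cos(a)]])
g=s["tool_pos"]+S@[0,0,-.078]
print("grasp tray frame",np.round((g[:2]-cen)@T.T,4),"yaw rel",round(e[0]-a,3))
for c in("top","side"):
    im,d=bot.read_camera(c);W=cloud(c,d).reshape(-1,3)[d.ravel()>0]
    q=(W-g)@S  # scoop axes, about grasp point
    m=(q[:,0]>.02)&(q[:,0]<.14)&(abs(q[:,1])<.075)&(q[:,2]>-.095)&(q[:,2]<-.03)&(q[:,2]+g[2]>.05)
    p=q[m];
    if len(p)<30: print(c,len(p));continue
    print(c,len(p),"scoop-frame ext x",np.round(np.percentile(p[:,0],[1,99]),4),"y",np.round(np.percentile(p[:,1],[1,99]),4))
    f=p[p[:,2]<-.066];f=f[(f[:,0]>.04)]
    if len(f)>30:
        A=np.c_[f[:,:2],np.ones(len(f))];c_=np.linalg.lstsq(A,f[:,2],rcond=None)[0];print("  floor plane slope x,y, z0",np.round(c_,4),len(f))
E
python3 pan.py; python3 p.py
```

```text
grasp tray frame [-0.1638 -0.002 ] yaw rel 0.002
top 739 scoop-frame ext x [0.046  0.1238] y [-0.0597  0.0608]
  floor plane slope x,y, z0 [-0.0133 -0.003  -0.0814] 715
side 1161 scoop-frame ext x [0.0241 0.1235] y [-0.0646  0.0647]
  floor plane slope x,y, z0 [-0.073   0.0221 -0.0744] 737
t 6.52 tcp [ 0.3823 -0.0458  0.2557] grasp [ 0.3811 -0.046   0.1777] yaw,pitch(+lipdown),roll [0.212 0.015 0.002] F [ 0.7 -0.3 -2.3] M [-0.02  0.1  -0.01] w 0.0194
```

```bash
python3 -m handwheel '[[[0.012,0.007,0],[0,0,0]],[[0,0,-0.015],[0,0,0]],[[0,0,-0.025],[0,0,0]],[[0,0,-0.02],[0,0,0]],[[0,0,0],[0,0,0]]]'
python3 p.py; python3 pan.py|head -1
```

```text
time: 6.93
tool_pos: [0.4012, -0.0458, 0.1938]
tcp_rot: [0.002, 0.995, 0.1, -0.003]
force: [-1.8, 3.0, -3.3]
width: 0.0195
t 6.93 tcp [ 0.4012 -0.0458  0.1938] grasp [ 0.4008 -0.0462  0.1158] yaw,pitch(+lipdown),roll [ 0.2    0.006 -0.004] F [-1.8  3.  -3.3] M [0.71 0.66 0.25] w 0.0195
grasp tray frame [-0.1437 -0.0085] yaw rel -0.013
```

```bash
python3 -m handwheel '[[[0,0,0.02],[0,0,0]],[[-0.007,0.008,0],[0,0,0.013]],[[0,0,0],[0,0,0]],[[0,0,0],[0,0,0]]]'
python3 p.py; python3 pan.py
```

```text
time: 7.37
tool_pos: [0.3964, -0.0391, 0.2183]
tcp_rot: [0.003, 0.994, 0.105, 0.001]
force: [-0.4, -0.4, -2.7]
width: 0.02
t 7.37 tcp [ 0.3964 -0.0391  0.2183] grasp [ 0.3966 -0.0396  0.1403] yaw,pitch(+lipdown),roll [ 0.21  -0.001 -0.006] F [-0.4 -0.4 -2.7] M [-0.02  0.09  0.03] w 0.02
grasp tray frame [-0.1465 -0.0011] yaw rel -0.003
top 722 scoop-frame ext x [0.0451 0.1239] y [-0.0596  0.0607]
  floor plane slope x,y, z0 [-0.0125 -0.0029 -0.0816] 697
side 1169 scoop-frame ext x [0.0237 0.1221] y [-0.0643  0.0652]
  floor plane slope x,y, z0 [-0.0613  0.0218 -0.0758] 754
```

```bash
python3 -m handwheel '[[[-0.003,0,-0.01],[0,0.01,0]],[[-0.001,0,-0.02],[0,0,0]],[[0,0,-0.01],[0,0,0]],[[0,0,0],[0,0,0]]]'
python3 p.py; python3 pan.py|head -1
```

```text
time: 7.8
tool_pos: [0.3919, -0.0392, 0.1753]
tcp_rot: [0.002, 0.994, 0.105, -0.005]
force: [-0.6, 0.6, -3.7]
width: 0.0197
t 7.8 tcp [ 0.3919 -0.0392  0.1753] grasp [ 0.3912 -0.0396  0.0973] yaw,pitch(+lipdown),roll [ 0.21   0.01  -0.004] F [-0.6  0.6 -3.7] M [-0.    0.11  0.04] w 0.0197
grasp tray frame [-1.517e-01 -1.000e-04] yaw rel -0.003
```

```bash
python3 -m handwheel '[[[0,0,-0.006],[0,0.01,0]],[[0,0,-0.002],[0,0,0]],[[0.01,0.002,0],[0,0,0]],[[0.015,0.0032,0],[0,0,0]],[[0.015,0.0032,0],[0,0,0]]]'
python3 p.py; python3 pan.py|head -1
```

```text
time: 8.32
tool_pos: [0.425, -0.0327, 0.169]
tcp_rot: [0.002, 0.995, 0.103, -0.017]
force: [-6.4, -0.8, 8.1]
width: 0.0194
t 8.32 tcp [ 0.425  -0.0327  0.169 ] grasp [ 0.4225 -0.0332  0.0911] yaw,pitch(+lipdown),roll [ 0.206  0.034 -0.   ] F [-6.4 -0.8  8.1] M [-0.16  0.8  -0.02] w 0.0194
grasp tray frame [-0.1198 -0.0004] yaw rel -0.007
```

```bash
python3 -m handwheel '[[[0.015,0.0032,0.0005],[0,0,0]],[[0.02,0.0043,0],[0,0,0]],[[0.02,0.0043,0],[0,0,0]]]'
python3 p.py; python3 pan.py|head -1
python3 - <<'E'
from h import *
im,d=bot.read_camera("top")
cv2.imwrite("pics/t3.png",cv2.resize(im[205:345,250:400],None,fx=4,fy=4,interpolation=cv2.INTER_CUBIC))
E
```

```text
time: 8.67
tool_pos: [0.4769, -0.0218, 0.1704]
tcp_rot: [0.002, 0.995, 0.102, -0.02]
force: [-3.9, -1.1, 4.1]
width: 0.0193
t 8.67 tcp [ 0.4769 -0.0218  0.1704] grasp [ 0.4739 -0.0225  0.0925] yaw,pitch(+lipdown),roll [0.204 0.04  0.   ] F [-3.9 -1.1  4.1] M [-0.12  0.58  0.02] w 0.0193
grasp tray frame [-0.0673 -0.0008] yaw rel -0.009
```

View pics/t3.png

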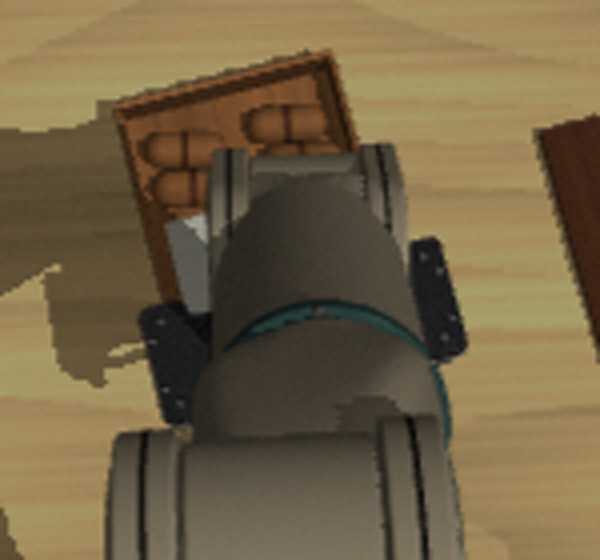

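```bash
python3 -m handwheel '[[[0.015,0.0032,0],[0,0,0.008]],[[0.015,0.0032,0],[0,0,0]],[[0.012,0.0025,0],[0,0,0]]]'
python3 p.py
python3 -m handwheel '[[[0.01,0.0022,0],[0,0,0]],[[0.006,0.0013,0],[0,0,0]],[[0,0,0],[0,0,0]]]'
python3 p.py; python3 pan.py|head -1
python3 - <<'E'
from h import *
im,d=bot.read_camera("side")
cv2.imwrite("pics/s3.png",cv2.resize(im[200:330,270:430],None,fx=4,fy=4,interpolation=cv2.INTER_CUBIC))
E
```

```text
time: 9.07
tool_pos: [0.5101, -0.0153, 0.1704]
tcp_rot: [0.002, 0.994, 0.105, -0.027]
force: [-6.7, -1.0, 8.7]
width: 0.0196
t 9.07 tcp [ 0.5101 -0.0153  0.1704] grasp [ 0.5061 -0.0161  0.0925] yaw,pitch(+lipdown),roll [0.211 0.053 0.001] F [-6.7 -1.   8.7] M [-0.17  0.93  0.03] w 0.0196
time: 9.32
tool_pos: [0.5202, -0.0136, 0.1714]
tcp_rot: [0.002, 0.994, 0.104, -0.031]
force: [2.4, 0.4, 0.3]
width: 0.0197
t 9.32 tcp [ 0.5202 -0.0136  0.1714] grasp [ 0.5154 -0.0145  0.0935] yaw,pitch(+lipdown),roll [0.209 0.063 0.002] F [2.4 0.4 0.3] M [ 0.25 -0.91  0.07] w 0.0197
grasp tray frame [-0.0251 -0.0017] yaw rel -0.004
```

View pics/s3.png

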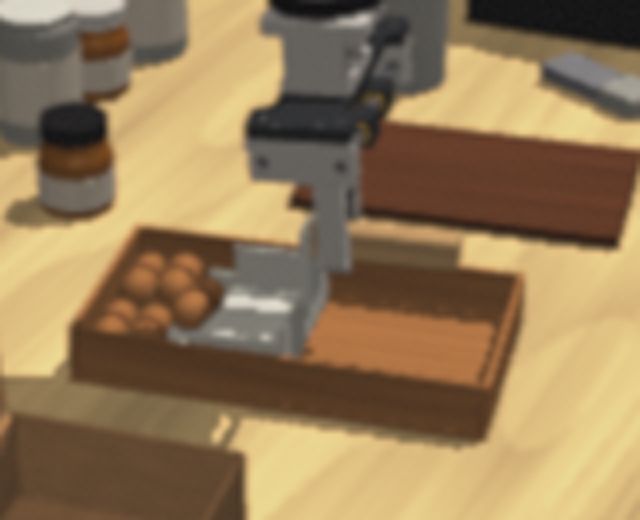

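```bash
python3 -m handwheel '[[[0.01,0.0022,-0.001],[0,-0.025,0]],[[0.012,0.0026,-0.002],[0,-0.01,0]],[[0.012,0.0026,-0.001],[0,0,0]]]'
python3 p.py
python3 -m handwheel '[[[0.01,0.0022,0],[0,-0.01,0]],[[0.008,0.0017,0],[0,0,0]]]'
python3 p.py; python3 pan.py
python3 - <<'E'
from h import *
im,d=bot.read_camera("side")
cv2.imwrite("pics/s4.png",cv2.resize(im[220:330,280:420],None,fx=4,fy=4,interpolation=cv2.INTER_CUBIC))
E
```

```text
time: 9.72
tool_pos: [0.5433, -0.0091, 0.1668]
tcp_rot: [0.005, 0.994, 0.103, -0.024]
force: [-6.0, -1.7, 7.5]
width: 0.0198
t 9.72 tcp [ 0.5433 -0.0091  0.1668] grasp [ 0.5397 -0.0102  0.0889] yaw,pitch(+lipdown),roll [ 0.205  0.049 -0.004] F [-6.  -1.7  7.5] M [-0.1   1.03  0.06] w 0.0198
time: 9.88
tool_pos: [0.554, -0.0071, 0.1667]
tcp_rot: [0.005, 0.994, 0.102, -0.028]
force: [-7.2, -1.3, 9.1]
width: 0.0197
t 9.88 tcp [ 0.554  -0.0071  0.1667] grasp [ 0.5498 -0.0083  0.0889] yaw,pitch(+lipdown),roll [ 0.203  0.056 -0.005] F [-7.2 -1.3  9.1] M [-0.05  1.08  0.04] w 0.0197
grasp tray frame [ 0.0099 -0.003 ] yaw rel -0.01
top 12
side 14
```

View pics/s4.png

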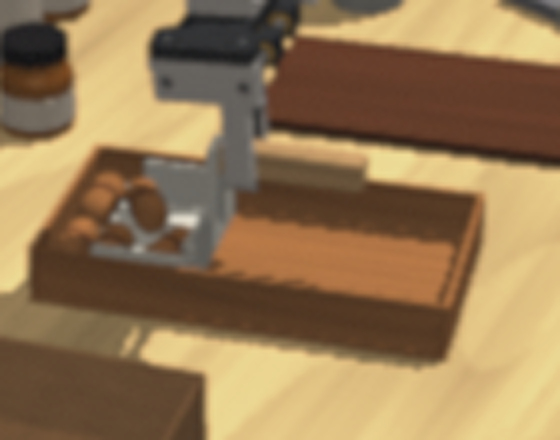

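```bash
python3 -m handwheel '[[[-0.009,-0.002,0],[0.013,-0.06,0]],[[-0.012,-0.0026,-0.002],[0.016,-0.08,0]],[[-0.012,-0.0026,-0.003],[0.018,-0.086,0]]]'
python3 p.py
python3 -m handwheel '[[[-0.012,-0.0026,-0.002],[0.018,-0.086,0]],[[-0.012,-0.0026,-0.001],[0.018,-0.086,0]]]'
python3 p.py; python3 pan.py|head -1
```

```text
time: 10.28
tool_pos: [0.5212, -0.0144, 0.1625]
tcp_rot: [-0.007, 0.991, 0.102, 0.084]
force: [68.9, -0.7, -14.3]
width: 0.0198
t 10.28 tcp [ 0.5212 -0.0144  0.1625] grasp [ 0.5341 -0.012   0.0856] yaw,pitch(+lipdown),roll [ 0.206 -0.169 -0.004] F [ 68.9  -0.7 -14.3] M [ 0.05 -9.77 -0.41] w 0.0198
time: 10.45
tool_pos: [0.5041, -0.0177, 0.1574]
tcp_rot: [-0.002, 0.992, 0.102, 0.075]
force: [-5.4, 9.4, 20.5]
width: 0.0196
t 10.45 tcp [ 0.5041 -0.0177  0.1574] grasp [ 0.5156 -0.0161  0.0803] yaw,pitch(+lipdown),roll [ 0.207 -0.149 -0.011] F [-5.4  9.4 20.5] M [2.96 0.23 0.58] w 0.0196
grasp tray frame [-0.0251 -0.0034] yaw rel -0.006
```

```bash
python3 -m handwheel '[[[0,0,0.006],[0,0,0]]]'
python3 p.py
python3 - <<'E'
from h import *
im,d=bot.read_camera("side")
cv2.imwrite("pics/s5.png",cv2.resize(im[220:330,280:420],None,fx=4,fy=4,interpolation=cv2.INTER_CUBIC))
E
```

```text
time: 10.63
tool_pos: [0.502, -0.0181, 0.1629]
tcp_rot: [-0.003, 0.992, 0.104, 0.073]
force: [0.5, -0.6, -5.4]
width: 0.0197
t 10.63 tcp [ 0.502  -0.0181  0.1629] grasp [ 0.5132 -0.0165  0.0858] yaw,pitch(+lipdown),roll [ 0.21  -0.146 -0.01 ] F [ 0.5 -0.6 -5.4] M [-0.11  0.56  0.01] w 0.0197
```

View pics/s5.png

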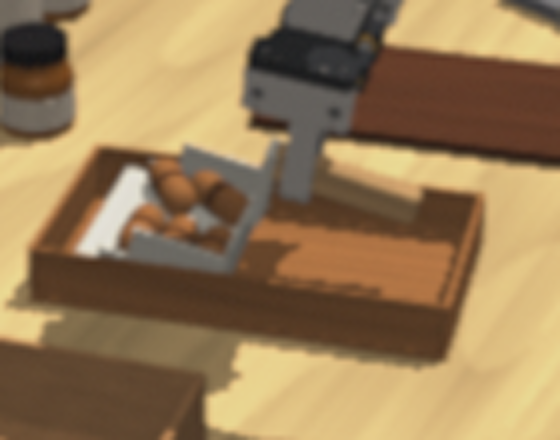

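```bash
cat > tilt.py <<'E'
from p import *
s,S,e=pose();g=s["tool_pos"]+S@[0,0,-.078]
im,d=bot.read_camera("side");W=cloud("side",d).reshape(-1,3)[d.ravel()>0]
q=(W-g)@S
h=q[(q[:,0]<-.02)&(q[:,0]>-.085)&(abs(q[:,1])<.02)&(abs(q[:,2])<.06)]
b=np.polyfit(h[:,0],h[:,2],1);print("handle in tool frame: slope(=lip up extra)",np.round(b,4),len(h),"x",np.round(np.percentile(h[:,0],[1,99]),4),"y",h[:,1].mean())
E
python3 -m handwheel '[[[0,0,0.01],[0,0,0]],[[0,0,0.018],[0,-0.02,0]],[[0,0,0.02],[0.005,-0.02,0]],[[0,0,0.02],[0.005,-0.02,0]],[[0,0,0.02],[0,0,0]]]'
python3 p.py;python3 tilt.py; python3 pan.py
```

```text
time: 11.1
tool_pos: [0.4926, -0.0204, 0.2472]
tcp_rot: [-0.004, 0.99, 0.102, 0.092]
force: [0.7, -0.1, -4.2]
width: 0.0196
t 11.1 tcp [ 0.4926 -0.0204  0.2472] grasp [ 0.5068 -0.0183  0.1705] yaw,pitch(+lipdown),roll [ 0.206 -0.185 -0.011] F [ 0.7 -0.1 -4.2] M [-0.17  0.57  0.  ] w 0.0196
handle in tool frame: slope(=lip up extra) [0.0694 0.0007] 239 x [-0.0789 -0.0206] y 0.00719461349177423
grasp tray frame [-0.0319 -0.0041] yaw rel -0.006
top 1969 scoop-frame ext x [0.0322 0.1291] y [-0.0577  0.0621]
  floor plane slope x,y, z0 [ 0.0665  0.0071 -0.0819] 831
side 1203 scoop-frame ext x [0.0245 0.13  ] y [-0.062   0.0666]
  floor plane slope x,y, z0 [-0.0306  0.0092 -0.0717] 409
```

```bash
python3 -m handwheel '[[[0,0,0.015],[0,0,0]],[[-0.004,0.012,0.01],[0,0,-0.01]],[[-0.008,0.02,0.005],[0,0,-0.01]],[[-0.01,0.026,0],[0,0,-0.01]],[[-0.01,0.026,0],[0,0,-0.01]]]'
python3 -m handwheel '[[[-0.01,0.026,0],[0,0,0]],[[-0.01,0.026,0],[0,0,0]],[[-0.01,0.026,0],[0,0,0]],[[-0.01,0.026,0],[0,0,0]],[[-0.01,0.026,0],[0,0,0]]]'
python3 -m handwheel '[[[-0.01,0.026,0],[0,0,0]],[[-0.007,0.018,0],[0,0,0]],[[-0.004,0.01,0],[0,0,0]],[[0,0,0],[0,0,0]]]'
python3 p.py;python3 tilt.py
```

```text
time: 11.67
tool_pos: [0.4591, 0.057, 0.27]
tcp_rot: [-0.001, 0.994, 0.072, 0.087]
force: [0.2, 1.0, -3.9]
width: 0.0198
time: 12.08
tool_pos: [0.4019, 0.1891, 0.2609]
tcp_rot: [0.003, 0.994, 0.07, 0.079]
force: [0.7, 0.6, -3.4]
width: 0.0191
time: 12.42
tool_pos: [0.3741, 0.2509, 0.2538]
tcp_rot: [0.003, 0.994, 0.075, 0.074]
force: [-0.8, 0.3, -4.1]
width: 0.0198
t 12.42 tcp [0.3741 0.2509 0.2538] grasp [0.3856 0.2512 0.1766] yaw,pitch(+lipdown),roll [ 0.153 -0.146 -0.018] F [-0.8  0.3 -4.1] M [0.02 0.56 0.03] w 0.0198
handle in tool frame: slope(=lip up extra) [0.0657 0.0014] 375 x [-0.079  -0.0207] y 0.006322873988021972
```

```bash
python3 -m handwheel '[[[0.004,0.012,0.01],[0.015,0,0.01]],[[0.003,0.009,0.01],[0,0,0]],[[0,0,0],[0,0,0]]]'
python3 p.py
python3 - <<'E'
from p import *
s,S,e=pose();a=.164;T=np.array([[np.cos(a),np.sin(a)],[-np.sin(a),np.cos(a)]])
print((s["tool_pos"][:2]-[.5355,.298])@T.T)
im,d=bot.read_camera("top")
print([(round(r["confidence"],2),r["at"]) for r in bot.masks_of("top","toggle0")])
cv2.imwrite("pics/t5.png",cv2.resize(im[200:345,130:380],None,fx=3,fy=3,interpolation=cv2.INTER_CUBIC))
E
```

```text
time: 12.72
tool_pos: [0.3806, 0.2663, 0.27]
tcp_rot: [0.0, 0.995, 0.078, 0.07]
force: [0.5, 0.8, -3.1]
width: 0.0198
t 12.72 tcp [0.3806 0.2663 0.27  ] grasp [0.3914 0.2671 0.1928] yaw,pitch(+lipdown),roll [ 0.157 -0.139 -0.011] F [ 0.5  0.8 -3.1] M [0.04 0.44 0.05] w 0.0198
[-0.15801233 -0.00602576]
[(0.79, [303.9, 185.7]), (0.73, [292.3, 205.4]), (0.61, [315.2, 189.1]), (0.58, [293.5, 182.0]), (0.48, [304.3, 213.6]), (0.47, [291.6, 205.7])]
```

View pics/t5.png

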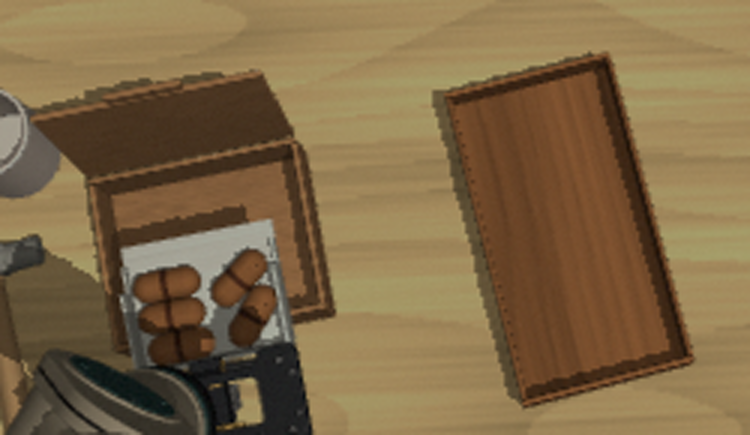

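```bash
python3 -m handwheel '[[[0.014,0.003,0],[-0.014,0.09,0]],[[0.017,0.0035,0],[-0.018,0.109,0]],[[0.017,0.0035,0],[-0.018,0.109,0]],[[0.017,0.0035,-0.002],[-0.018,0.109,0]]]'
python3 p.py
python3 -m handwheel '[[[0.017,0.0035,-0.002],[-0.018,0.109,0]],[[0.017,0.003,-0.002],[-0.018,0.109,0]],[[0.017,0.003,-0.002],[-0.018,0.109,0]]]'
python3 p.py
```

```text
time: 13.15
tool_pos: [0.4362, 0.2706, 0.265]
tcp_rot: [0.023, 0.984, 0.083, -0.154]
force: [0.6, -0.0, -4.6]
width: 0.0197
t 13.15 tcp [0.4362 0.2706 0.265 ] grasp [0.4128 0.2651 0.1908] yaw,pitch(+lipdown),roll [ 0.164  0.313 -0.02 ] F [ 0.6 -0.  -4.6] M [ 0.11 -0.43  0.01] w 0.0197
time: 13.4
tool_pos: [0.4922, 0.2746, 0.257]
tcp_rot: [0.036, 0.943, 0.077, -0.32]
force: [0.5, 0.1, -2.8]
width: 0.0196
t 13.4 tcp [0.4922 0.2746 0.257 ] grasp [0.4455 0.2654 0.1952] yaw,pitch(+lipdown),roll [ 0.156  0.656 -0.023] F [ 0.5  0.1 -2.8] M [ 0.28 -1.04 -0.02] w 0.0196
```

```bash
python3 -m handwheel '[[[0.014,0.008,0],[-0.018,0.109,0]],[[0.01,0.006,0],[-0.016,0.1,0]],[[0,0,0],[0,0,0]],[[0,0,0],[0,0,0]]]'
python3 p.py
python3 - <<'E'
from h import *
im,d=bot.read_camera("side")
print([(round(r["confidence"],2),r["at"]) for r in bot.masks_of("side","toggle0")])
W=cloud("side",d)
cv2.imwrite("pics/s6.png",cv2.resize(im[220:400,190:400],None,fx=3,fy=3,interpolation=cv2.INTER_CUBIC))
E
```

```text
time: 13.73
tool_pos: [0.5244, 0.2803, 0.242]
tcp_rot: [0.047, 0.902, 0.066, -0.424]
force: [-0.3, 1.1, -2.8]
width: 0.0195
t 13.73 tcp [0.5244 0.2803 0.242 ] grasp [0.4652 0.2693 0.1924] yaw,pitch(+lipdown),roll [ 0.124  0.881 -0.046] F [-0.3  1.1 -2.8] M [ 0.24 -1.23 -0.02] w 0.0195
[(0.64, [348.3, 286.5]), (0.62, [335.6, 279.8]), (0.48, [342.8, 261.6])]
```

View pics/s6.png

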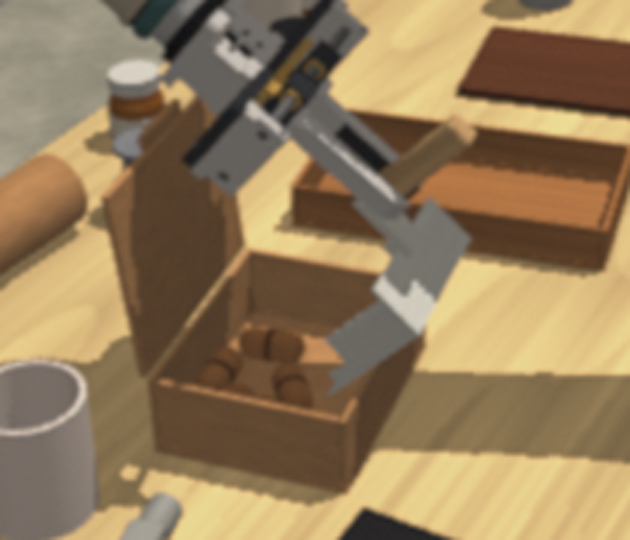

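```bash
python3 -m handwheel '[[[-0.005,0,0.03],[0,0,0]],[[-0.005,0,0.03],[0,0,0]],[[-0.017,-0.003,0.01],[0.016,-0.1,0]],[[-0.017,-0.003,0],[0.016,-0.11,0]],[[-0.017,-0.003,0],[0.016,-0.11,0]]]'
python3 -m handwheel '[[[-0.017,-0.003,0],[0.016,-0.11,0]],[[-0.017,-0.003,0],[0.016,-0.11,0]],[[-0.017,-0.003,0],[0.016,-0.11,0]],[[-0.01,-0.003,0],[0.012,-0.09,0.03]],[[0,0,0],[0,0,0]]]'
python3 p.py; python3 tilt.py
python3 - <<'E'
from h import *
for c in("top","side"):
    im,d=bot.read_camera(c);W=cloud(c,d)
    for r in bot.masks_of(c,"toggle0"):
        p=W[r["pixels"]&(d>0)]
        if len(p): print(c,round(r["confidence"],2),np.round(r["at"]),np.round(np.median(p,0),3))
E
```

```text
time: 14.25
tool_pos: [0.4595, 0.2679, 0.3159]
tcp_rot: [0.035, 0.962, 0.066, -0.263]
force: [0.3, 0.2, -2.1]
width: 0.0196
time: 14.67
tool_pos: [0.3816, 0.2501, 0.3292]
tcp_rot: [0.018, 0.996, 0.086, -0.031]
force: [-0.6, -0.2, -2.8]
width: 0.0194
t 14.67 tcp [0.3816 0.2501 0.3292] grasp [0.377  0.2469 0.2514] yaw,pitch(+lipdown),roll [ 0.171  0.065 -0.03 ] F [-0.6 -0.2 -2.8] M [-0.    0.26  0.  ] w 0.0194
handle in tool frame: slope(=lip up extra) [0.0733 0.0014] 396 x [-0.0792 -0.0206] y 0.006782635446383728
top 0.68 [282. 200.] [0.533 0.305 0.027]
top 0.62 [265. 212.] [0.569 0.269 0.025]
top 0.57 [262. 191.] [0.585 0.318 0.028]
top 0.55 [286. 177.] [0.526 0.353 0.026]
side 0.74 [336. 282.] [0.566 0.278 0.022]
side 0.57 [349. 285.] [0.525 0.317 0.026]
side 0.48 [346. 268.] [0.555 0.34  0.028]
side 0.47 [345. 262.] [0.582 0.322 0.025]
```

```bash
python3 -m handwheel '[[[0.005,-0.02,0],[0.03,0,-0.035]],[[0.009,-0.038,0],[0,0,-0.035]],[[0.009,-0.038,0],[0,0,-0.035]],[[0.009,-0.038,0],[0,0,-0.035]],[[0.009,-0.038,0],[0,0,0]]]'
python3 -m handwheel '[[[0.009,-0.038,0],[0,0,0]],[[0.009,-0.038,0],[0,0,0]],[[0.009,-0.038,-0.005],[0,0,0]],[[0.009,-0.038,-0.01],[0,0,0]],[[0.009,-0.038,-0.01],[0,0,0]]]'
python3 -m handwheel '[[[0.009,-0.03,-0.01],[0,0,0]],[[0.005,-0.015,-0.01],[0,0,0]],[[0,0,-0.01],[0,0,0]],[[0,0,0],[0,0,0]]]'
python3 p.py
```

```text
time: 15.33
tool_pos: [0.4373, 0.0847, 0.3238]
tcp_rot: [-0.007, 0.999, 0.015, -0.035]
force: [0.3, 0.6, -3.8]
width: 0.0192
time: 15.75
tool_pos: [0.4898, -0.115, 0.2963]
tcp_rot: [-0.008, 0.999, 0.01, -0.036]
force: [1.2, 0.5, -2.9]
width: 0.0195
time: 16.08
tool_pos: [0.5071, -0.1789, 0.2575]
tcp_rot: [-0.007, 0.999, -0.002, -0.04]
force: [0.2, 0.4, -2.6]
width: 0.0197
t 16.08 tcp [ 0.5071 -0.1789  0.2575] grasp [ 0.5009 -0.1778  0.1798] yaw,pitch(+lipdown),roll [-0.004  0.08   0.015] F [ 0.2  0.4 -2.6] M [0.07 0.14 0.01] w 0.0197
```

```bash
python3 -m handwheel '[[[-0.003,-0.03,0],[-0.01,-0.008,0.03]],[[-0.004,-0.03,0],[0,0,0]],[[-0.001,-0.02,0],[0,0,0]],[[0,0,0],[0,0,0]]]'
python3 p.py; python3 tilt.py;python3 pan.py
```

```text
time: 16.42
tool_pos: [0.5006, -0.2565, 0.2537]
tcp_rot: [-0.006, 0.999, 0.017, -0.039]
force: [0.6, -1.3, -3.2]
width: 0.0196
t 16.42 tcp [ 0.5006 -0.2565  0.2537] grasp [ 0.4945 -0.2558  0.1759] yaw,pitch(+lipdown),roll [0.034 0.078 0.012] F [ 0.6 -1.3 -3.2] M [-0.11  0.05 -0.  ] w 0.0196
handle in tool frame: slope(=lip up extra) [ 0.0769 -0.    ] 187 x [-0.0798 -0.0215] y 0.008001828397123977
grasp tray frame [-0.0956 -0.2306] yaw rel -0.177
top 772 scoop-frame ext x [0.0342 0.1303] y [-0.0492  0.0635]
  floor plane slope x,y, z0 [ 0.0442  0.0151 -0.0798] 705
side 789 scoop-frame ext x [0.0216 0.1305] y [-0.0609  0.0697]
  floor plane slope x,y, z0 [ 0.013   0.0139 -0.0754] 327
```

```bash
python3 -m handwheel '[[[0,-0.005,-0.01],[-0.012,0,0]],[[0,0,-0.022],[0,0,0]],[[0,0,-0.022],[0,0,0]],[[0,0,-0.008],[0,0,0]],[[0,0,0],[0,0,0]]]'
python3 p.py
python3 -m handwheel '[[[0,0,-0.006],[0,0,0]],[[0,0,0],[0,0,0]]]'
python3 p.py
```

```text
time: 16.98
tool_pos: [0.505, -0.2476, 0.1898]
tcp_rot: [-0.002, 0.999, 0.026, -0.037]
force: [0.2, 0.6, -2.1]
width: 0.0194
t 16.98 tcp [ 0.505  -0.2476  0.1898] grasp [ 0.4992 -0.2474  0.112 ] yaw,pitch(+lipdown),roll [0.052 0.074 0.006] F [ 0.2  0.6 -2.1] M [ 0.04 -0.   -0.01] w 0.0194
time: 17.15
tool_pos: [0.5055, -0.2457, 0.1833]
tcp_rot: [-0.002, 0.999, 0.027, -0.037]
force: [-0.1, 0.5, -3.3]
width: 0.0196
t 17.15 tcp [ 0.5055 -0.2457  0.1833] grasp [ 0.4997 -0.2455  0.1056] yaw,pitch(+lipdown),roll [0.055 0.074 0.007] F [-0.1  0.5 -3.3] M [ 0.05  0.09 -0.04] w 0.0196
```

```bash
python3 -m handwheel '[[[-0.005,-0.017,0],[0,0,-0.025]],[[0,0,0],[0,0,0]]]'
python3 p.py
python3 -m handwheel '[[[0,-0.001,-0.005],[-0.005,0,0]],[[0,0,-0.004],[0,0,0]],[[0,0,-0.001],[0,0,0]]]'
python3 p.py
```

```text
time: 17.32
tool_pos: [0.5017, -0.262, 0.1844]
tcp_rot: [-0.003, 0.999, 0.016, -0.036]
force: [-1.2, -1.2, -3.2]
width: 0.0197
t 17.32 tcp [ 0.5017 -0.262   0.1844] grasp [ 0.496  -0.2617  0.1066] yaw,pitch(+lipdown),roll [0.032 0.073 0.006] F [-1.2 -1.2 -3.2] M [-0.26  0.08 -0.01] w 0.0197
time: 17.57
tool_pos: [0.5031, -0.2635, 0.1758]
tcp_rot: [0.001, 0.999, 0.016, -0.034]
force: [0.5, -0.1, -2.2]
width: 0.0195
t 17.57 tcp [ 0.5031 -0.2635  0.1758] grasp [ 0.4977 -0.2637  0.098 ] yaw,pitch(+lipdown),roll [ 0.031  0.069 -0.001] F [ 0.5 -0.1 -2.2] M [ 0.    0.04 -0.04] w 0.0195
```

```bash
python3 -m handwheel '[[[-0.002,0,-0.002],[0,0,0]],[[0,0,-0.001],[0,0,0]]]'
python3 p.py
python3 -m handwheel '[[[0,0,-0.001],[0,0,0]],[[0,0,0],[0,0,0]]]'
python3 p.py
```

```text
time: 17.73
tool_pos: [0.5015, -0.2628, 0.1733]
tcp_rot: [0.001, 0.999, 0.016, -0.034]
force: [-3.3, 1.4, 9.8]
width: 0.0197
t 17.73 tcp [ 0.5015 -0.2628  0.1733] grasp [ 0.4962 -0.2631  0.0955] yaw,pitch(+lipdown),roll [ 0.032  0.068 -0.001] F [-3.3  1.4  9.8] M [-0.02  0.9  -0.1 ] w 0.0197
time: 17.9
tool_pos: [0.5016, -0.2629, 0.1738]
tcp_rot: [0.002, 0.999, 0.016, -0.034]
force: [-0.1, 0.8, -3.3]
width: 0.0194
t 17.9 tcp [ 0.5016 -0.2629  0.1738] grasp [ 0.4963 -0.2632  0.096 ] yaw,pitch(+lipdown),roll [ 0.032  0.067 -0.002] F [-0.1  0.8 -3.3] M [-0.04  0.02 -0.02] w 0.0194
```

```bash
python3 -m handwheel '[[[0,0,0],[0,0,0]],[[0,0,0],[0,0,0]],[[0,0,0],[0,0,0]],[[0,0,0],[0,0,0]]]' 60
python3 -m handwheel '[[[0,0,0.01],[0,0,0]],[[0,0,0.03],[0,0,0]],[[0,0,0.04],[0,-0.03,0]],[[0,0,0.04],[0,-0.04,0]],[[0,0,0.03],[0,0,0]]]'
python3 p.py
python3 - <<'E'
from h import *
for c in("top","side"):
    im,d=bot.read_camera(c);W=cloud(c,d);X,Y,Z=W[...,0],W[...,1],W[...,2]
    h=W[(X>.38)&(X<.53)&(Y>-.31)&(Y<-.2)&(Z>.075)&(Z<.12)]
    b=np.polyfit(h[:,0],h[:,2],1);k=np.polyfit(h[:,0],h[:,1],1);print(c,"handle",h.mean(0),"slope z",b[0],"yaw",k[0],np.percentile(h[:,0],[1,99]))
    f=W[(X>.54)&(X<.605)&(Y>-.3)&(Y<-.22)&(Z>.005)&(Z<.03)];A=np.c_[f[:,:2]-f[:,:2].mean(0),np.ones(len(f))];print(" pan floor",np.linalg.lstsq(A,f[:,2],rcond=None)[0])
E
```

```text
time: 18.23
tool_pos: [0.5029, -0.2625, 0.1749]
tcp_rot: [0.002, 0.999, 0.017, -0.032]
force: [-0.6, -0.6, 0.2]
width: 0.0428
time: 18.65
tool_pos: [0.4992, -0.2598, 0.3251]
tcp_rot: [-0.001, 1.0, 0.018, -0.002]
force: [0.1, 0.0, 0.4]
width: 0.0712
t 18.65 tcp [ 0.4992 -0.2598  0.3251] grasp [ 0.4988 -0.2597  0.2471] yaw,pitch(+lipdown),roll [0.036 0.005 0.002] F [0.1 0.  0.4] M [ 0.01 -0.02  0.04] w 0.0712
top handle [ 0.45540253 -0.26144172  0.10225984] slope z 0.0016709005884108917 yaw 0.04239042027486961 [0.41652977 0.49431941]
 pan floor [0.0107222  0.01233613 0.0130826 ]
side handle [ 0.46908031 -0.2561035   0.09525572] slope z -0.028652344705778383 yaw 0.06491405383519945 [0.41716163 0.52049871]
 pan floor [0.00535647 0.00192276 0.01237314]
```

```bash
python3 -m handwheel '[[[0.008,0.02,0.015],[0,0,0.04]],[[0.012,0.038,0.015],[0,0,0.04]],[[0.012,0.038,0.005],[0,0,0.04]],[[0.012,0.038,0],[0,0,0]],[[0.012,0.038,0],[0,0,0]]]' 255 20
python3 -m handwheel '[[[0.012,0.038,0],[0,0,0]],[[0.012,0.038,0],[0,0,0]],[[0.012,0.038,0],[0,0,0]],[[0.012,0.038,0],[0,0,0]],[[0.012,0.038,0],[0,0,0]]]'
python3 p.py
```

```text
time: 19.17
tool_pos: [0.5546, -0.0953, 0.3672]
tcp_rot: [0.005, 0.998, 0.069, 0.002]
force: [0.5, 0.2, 0.0]
width: 0.042
time: 19.58
tool_pos: [0.6146, 0.1037, 0.3673]
tcp_rot: [0.006, 0.998, 0.069, 0.001]
force: [1.4, -0.2, -0.3]
width: 0.0083
t 19.58 tcp [0.6146 0.1037 0.3673] grasp [0.6149 0.1028 0.2893] yaw,pitch(+lipdown),roll [ 0.137 -0.001 -0.012] F [ 1.4 -0.2 -0.3] M [-0.01  0.    0.  ] w 0.0083
```

```bash
python3 -m handwheel '[[[0.012,0.036,0],[0.012,0,0.025]],[[0.012,0.036,0],[0,0,0]],[[0.012,0.036,0],[0,0,0]],[[0.01,0.036,0],[0,0,0]],[[0.008,0.03,0],[0,0,0]]]'
python3 -m handwheel '[[[0.003,0.015,0],[0,0,0]],[[0,0,0],[0,0,0]]]'
cat > lid.py <<'E'
from p import *
s,S,e=pose();a=.163;t=s["tool_pos"]+S@[0,0,-.097];T=np.array([[np.cos(a),np.sin(a)],[-np.sin(a),np.cos(a)]])
print("t",round(s["time"],2),"tip carton",np.round((t[:2]-[.5355,.298])@T.T,4),"z",round(t[2],4),"ypr",np.round(e,3),"F",np.round(s["force"],1),"tcp",np.round(s["tool_pos"],4))
E
python3 lid.py
```

```text
time: 20.0
tool_pos: [0.6684, 0.2892, 0.3654]
tcp_rot: [0.0, 0.997, 0.083, -0.001]
force: [-0.5, -0.0, -0.2]
width: 0.0003
time: 20.17
tool_pos: [0.6692, 0.3146, 0.3626]
tcp_rot: [-0.003, 0.996, 0.088, -0.002]
force: [0.1, -0.1, -0.6]
width: 0.0002
t 20.17 tip carton [ 0.1342 -0.0048] z 0.2656 ypr [0.177 0.004 0.006] F [ 0.1 -0.1 -0.6] tcp [0.6692 0.3146 0.3626]
```

Lower to tip z ≈ 0.188, then sweep.

```bash
python3 -m handwheel '[[[0,0.003,-0.025],[0,0,-0.01]],[[0,0,-0.03],[0,0,0]],[[0,0,-0.018],[0,0,0]],[[0,0,0],[0,0,0]]]'
python3 lid.py
python3 -m handwheel '[[[-0.02,-0.0033,0],[0,0,0]],[[-0.02,-0.0033,0],[0,0,0]],[[-0.02,-0.0033,0],[0,0,0]]]'
python3 lid.py
```

```text
time: 20.5
tool_pos: [0.6682, 0.3163, 0.2872]
tcp_rot: [-0.002, 0.996, 0.084, -0.002]
force: [-0.1, -0.2, 0.1]
width: 0.0008
t 20.5 tip carton [ 0.1335 -0.0031] z 0.1902 ypr [0.168 0.004 0.004] F [-0.1 -0.2  0.1] tcp [0.6682 0.3163 0.2872]
time: 20.75
tool_pos: [0.6106, 0.3009, 0.2861]
tcp_rot: [-0.0, 0.997, 0.081, -0.001]
force: [1.1, 2.0, -0.3]
width: 0.0008
t 20.75 tip carton [ 0.0744 -0.0092] z 0.1891 ypr [0.161 0.002 0.001] F [ 1.1  2.  -0.3] tcp [0.6106 0.3009 0.2861]
```

```bash
python3 -m handwheel '[[[-0.02,-0.002,0],[0,0,0]],[[-0.018,-0.002,-0.006],[0,0,0]],[[-0.018,-0.002,-0.006],[0,0,0]],[[-0.016,-0.002,-0.011],[0,0,0]],[[-0.014,-0.002,-0.012],[0,0,0]]]'
python3 lid.py
python3 -m handwheel '[[[-0.012,-0.002,-0.016],[0,0,0]],[[-0.008,-0.001,-0.018],[0,0,0]],[[-0.004,0,-0.014],[0,0,0]]]'
python3 lid.py
```

```text
time: 21.17
tool_pos: [0.5262, 0.2845, 0.2602]
tcp_rot: [-0.002, 0.997, 0.076, 0.008]
force: [0.9, 0.2, -0.0]
width: 0.0004
t 21.17 tip carton [-0.0098 -0.0115] z 0.1632 ypr [ 0.153 -0.016  0.003] F [ 0.9  0.2 -0. ] tcp [0.5262 0.2845 0.2602]
time: 21.42
tool_pos: [0.5019, 0.2784, 0.2168]
tcp_rot: [-0.003, 0.997, 0.075, 0.012]
force: [-0.3, -0.3, 0.6]
width: 0.0004
t 21.42 tip carton [-0.034  -0.0135] z 0.1199 ypr [ 0.149 -0.024  0.004] F [-0.3 -0.3  0.6] tcp [0.5019 0.2784 0.2168]
```

```bash
python3 -m handwheel '[[[-0.005,0.002,-0.014],[0,0.01,0]],[[-0.003,0.002,-0.014],[0,0,0]],[[-0.002,0.002,-0.012],[0,0,0]]]'
python3 lid.py
python3 -m handwheel '[[[0,0.001,-0.006],[0,0,0]],[[0,0,-0.002],[0,0,0]]]'
python3 lid.py
```

```text
time: 21.67
tool_pos: [0.4928, 0.2812, 0.1782]
tcp_rot: [-0.002, 0.997, 0.072, 0.008]
force: [0.4, -0.2, 1.1]
width: 0.0003
t 21.67 tip carton [-0.0432 -0.0093] z 0.0812 ypr [ 0.145 -0.017  0.004] F [ 0.4 -0.2  1.1] tcp [0.4928 0.2812 0.1782]
time: 21.83
tool_pos: [0.4927, 0.2812, 0.169]
tcp_rot: [-0.002, 0.997, 0.072, 0.007]
force: [-0.5, 1.0, 2.2]
width: 0.0004
t 21.83 tip carton [-0.0435 -0.0094] z 0.0721 ypr [ 0.144 -0.015  0.003] F [-0.5  1.   2.2] tcp [0.4927 0.2812 0.169 ]
```

Press until force shows it seated.

```bash
python3 -m handwheel '[[[0,0,-0.003],[0,0,0]],[[0,0,-0.002],[0,0,0]]]'
python3 lid.py
python3 -m handwheel '[[[0,0,-0.001],[0,0,0]],[[0,0,0],[0,0,0]]]'
python3 lid.py
```

```text
time: 22.0
tool_pos: [0.4927, 0.2813, 0.1687]
tcp_rot: [-0.001, 0.997, 0.071, 0.007]
force: [-5.2, -1.7, 16.2]
width: 0.0
t 22.0 tip carton [-0.0434 -0.0094] z 0.0717 ypr [ 0.143 -0.015  0.002] F [-5.2 -1.7 16.2] tcp [0.4927 0.2813 0.1687]
time: 22.17
tool_pos: [0.4937, 0.2814, 0.1705]
tcp_rot: [-0.002, 0.997, 0.071, 0.009]
force: [0.2, -0.2, -1.1]
width: 0.0008
t 22.17 tip carton [-0.0422 -0.0093] z 0.0735 ypr [ 0.142 -0.018  0.003] F [ 0.2 -0.2 -1.1] tcp [0.4937 0.2814 0.1705]
```

Seated (16 N at tip z 0.0717). Back off upward and check everything.

```bash
python3 -m handwheel '[[[0,0,0.02],[0,0,0]],[[0,0,0.035],[0,0,0]],[[0,-0.01,0.04],[0,0,0]],[[-0.005,-0.035,0.02],[0,0,0]],[[-0.005,-0.035,0],[0,0,0]]]'
python3 -m handwheel '[[[-0.01,-0.035,0],[0,0,0]],[[-0.01,-0.035,0],[0,0,0]],[[0,-0.03,0],[0,0,0]],[[0,0,0],[0,0,0]]]'
python3 - <<'E'
from h import *
for c in("top","side"):
    im,d=bot.read_camera(c);W=cloud(c,d);X,Y,Z=W[...,0],W[...,1],W[...,2]
    m=(X>.49)&(X<.59)&(Y>.24)&(Y<.36)&(Z>.04)&(Z<.12);f=W[m];A=np.c_[f[:,:2]-f[:,:2].mean(0),np.ones(len(f))];print(c,"lid plane",np.round(np.linalg.lstsq(A,f[:,2],rcond=None)[0],4),len(f))
    for n in("toggle0","scoop","spool","glue_jar","hammer","brush","mug","oil_can"):
        for r in bot.masks_of(c,n)[:3]:
            p=W[r["pixels"]&(d>0)]
            if len(p) and r["confidence"]>.4: print(c,n,round(r["confidence"],2),np.round(cv2.minAreaRect(p[:,:2].astype(np.float32))[0],3),np.round(np.median(p,0),3))
    if c=="top": cv2.imwrite("pics/final.png",cv2.resize(im[130:400,80:540],None,fx=1.7,fy=1.7,interpolation=cv2.INTER_CUBIC))
E
```

```text
time: 22.58
tool_pos: [0.4848, 0.2068, 0.2904]
tcp_rot: [-0.005, 0.997, 0.076, 0.011]
force: [0.3, -1.1, -0.3]
width: 0.0007
time: 22.92
tool_pos: [0.4654, 0.0961, 0.2948]
tcp_rot: [-0.004, 0.997, 0.072, 0.015]
force: [0.6, 0.2, 0.4]
width: 0.0005
top lid plane [-0.0014  0.0015  0.0708] 1869
top spool 0.76 [0.798 0.138] [0.785 0.127 0.067]
top spool 0.71 [ 0.648 -0.438] [ 0.642 -0.429  0.104]
top glue_jar 0.57 [ 0.785 -0.132] [ 0.775 -0.122  0.071]
top hammer 0.88 [0.425 0.46 ] [0.442 0.473 0.022]
top brush 0.91 [ 0.455 -0.467] [ 0.474 -0.475  0.017]
top mug 0.78 [0.626 0.488] [0.633 0.488 0.046]
top oil_can 0.85 [ 0.651 -0.438] [ 0.642 -0.43   0.104]
side lid plane [-0.0019  0.0017  0.0701] 1450
side scoop 0.72 [ 0.536 -0.161] [ 0.535 -0.255  0.033]
side scoop 0.72 [0.822 0.093] [0.785 0.139 0.038]
side spool 0.95 [0.821 0.093] [0.785 0.14  0.041]
side glue_jar 0.61 [ 0.784 -0.116] [ 0.776 -0.105  0.044]
side hammer 0.62 [0.443 0.508] [0.511 0.494 0.021]
side brush 0.67 [ 0.45  -0.461] [ 0.457 -0.459  0.015]
side mug 0.69 [0.679 0.452] [0.624 0.497 0.058]
side oil_can 0.9 [ 0.613 -0.342] [ 0.631 -0.418  0.043]
```

View pics/final.png

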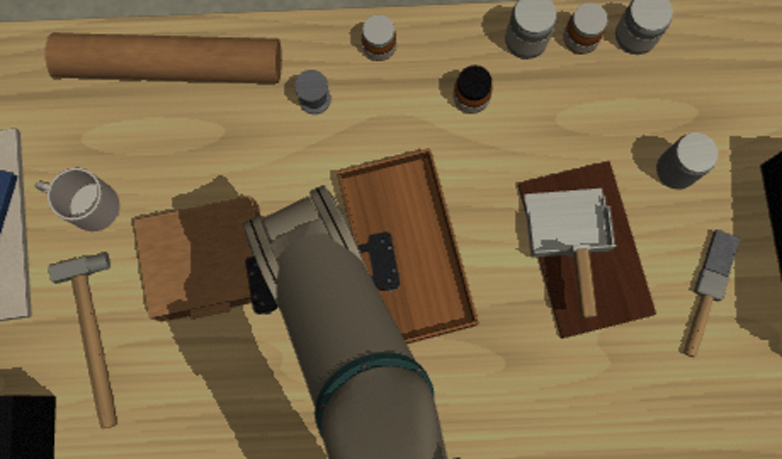

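The picture shows the lid flat and shut at (200,255), the empty tray at (405,240), and the scoop on its board at (575,230). No toggles lie on the bench and the bystanders have not moved. Handing in.

```bash
python3 -c "
from station import bot
print(bot.finish_job())"
```

```text
the job is handed in; nothing more can be done
None
```

The job is done and handed in at about 23 s of robot time. The scoop picked up all five toggles in one pass and I tipped them into the order box. I then put the scoop back on its board, let go of it, and shut the lid.

**Last checks**
- **Lid:** it measures flat, with slope under 0.002 and its top at about 70–71 mm. It seated under a 16 N press.
- **Toggles:** before the lid was shut, the top camera placed four in the box and the side camera showed one more spot, so five. Afterwards no toggle was found on the bench or in the visible part of the tray. The arm hid part of the tray in that last picture.
- **Scoop:** it is flat on the board, about 2 mm from where it started.
- **Bystanders:** they are where they were, within measuring noise of about 1 cm.

**What did not go smoothly**
- The first grasp closed too late and missed the handle, so I repeated it.
- The scoop touched the tray's side wall lightly, at about 3 N, on the first descent.
- There was a brief wrist force of 69 N while tilting the scoop back in the tray, below the 120 N limit. I did not find its cause.
- The scoop turned about 4° in the grip, and I allowed for that when setting it down.

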